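# Draw the sprung fence into line with its tapered pin

## Robot

A 6-joint arm with a two-finger parallel gripper is mounted at the origin on a cart in front of the work surface, level with it; the furniture and walls round the work are solid. World frame = base frame: x ahead of the robot, y to its left, z up, the work surface at z = 0. Lengths are in m, angles in rad, forces in N, time in s.
With the tool pointing down it reaches from about 0.35 to 0.85 m from the base axis. Payload 8.1 kg.
Tool frame: the origin (TCP) lies at the very end of the fingers, on their centre line; the grasp point (between the pads) lies robot.grip_point_offset behind it (robot.grip_point_offset is the distance from the TCP to the grasp point, in m); z points along the fingers, y is the line along which they close (so a half turn about z gives the same grasp; the last joint's range is limited). The gripper opens to 93 mm and grips with 3 to 60 N. Pads are 15 mm wide; open, the fingers measure 128 mm over their backs; the gripper's body (75 mm by 188 mm) begins 65 mm behind the grasp point.
Start: joints at [1.177, 0.13, 1.488, -0, 1.523, -0.085], TCP at [0.182, 0.572, 0.219] pointing down, gripper open.
Joint ranges: [-2.96, 2.96], [-0.89, 2.26], [0.02, 2.5], [-1.34, 4.48], [0, 2.73], [-2.66, 2.66]. Speed limits (rad/s): [2.39, 2.39, 2.79, 3.14, 3.14, 3.14].

## Interface

Orientations are given as a rotation vector (axis times angle).
In Python, from plant import robot, eyes gives the robot as it stands. The module is installed in compiled form; this text tells all that it offers.
- The arm moves only by the tool apply_moves, never from a script. Its argument "steps" is one flat list of numbers, 7 for each row, row after row: the shift along the tool's x, y, z in units of 30 mm (1.0 is 30 mm), then the turn, a rotation vector about the tool's x, y, z in units of 6 degrees (1.0 is 6 degrees), then the opening in per cent of the stroke, from 0 (shut) to 100 (fully open). In form: [dx, dy, dz, ax, ay, az, fingers, dx, dy, dz, ax, ay, az, fingers, ...]. A call has 1 to 12 rows; each row shifts and turns the commanded pose from where the row before left it, along the tool's axes as they then stand; what a row does not reach is not made up. A row lasts 1/12 s, in which the tool goes at most 41.7 mm and 7.16 degrees, less where a joint would pass 70% of its speed; a pose out of reach is approached as far as the arm can. A call is refused whole if a number of a shift passes 1 or a number of a turn 1, either way. A call with a gripper value outside its range is refused whole. The fingers move at their own pace and stop on an object; "grip_force" is the grip in N (left out, the last holds). Time passes only in rows, so rows that do not move let the fingers close. It gives the time, the measured TCP pose, the force, the opening and the grip force at its end, in the units of the state.
- robot.read_state(): the state, without advancing time (a new reading comes with each control period).
- eyes.read_camera(name): name is "scene" or "side" or "wrist"; returns the picture (480x640x3 uint8, red, green, blue); there is no depth.
- eyes.calibration(name): a dict with "K" (3x3 intrinsics, pixels), "k1" (the pictures are not rectified: a ray, as slopes to the right and down, at radius r is drawn at 1 + k1 r^2 times it, then the intrinsics apply), "R" (3x3) and "t" (3): a world point X has camera coordinates R X + t. Camera axes: x right, y down, z forward; pixel columns grow to the right and rows downward; lengths in m; the calibration is good to about 2 mm. A picture is of the moment at which its call begins: read the wrist's pose just before it. calibration takes no time and is no camera call; for the wrist camera it gives the pose at the moment of the call.
- robot.close_job(): hands the job in; it is judged then, once.
Trained networks look in the newest picture that a camera, given by its name, has taken for a name from the list of things; names that differ only in an ending like _2 or _b are one class to them, and where a whole thing is asked for, a point or a joint stands for the part that bears it (a point fixed in the world has none). Each returns a list of dicts, best first, with "conf" (0 to 1); they miss things now and then, are a little off and sometimes report something else, mostly with a low value. They report only what shows in the picture. A call takes as long as a camera call.
- eyes.search_frame(camera, thing): "rect" ([left, top, width, height] in pixels, round what is visible of it).
- eyes.place_of(camera, thing): "xy" ([column, row] in pixels: a listed point, or the origin of a listed thing).
The state is a dict: "t": time; "q": joint angles; "dq": joint speeds; "joint_torque": joint torques, N m; "tool_pos": TCP position; "orientation": TCP orientation; "force": force on the tool from outside, world axes, zero at the start; "wrist_torque": the same for the moment, N m; "opening": finger opening in m; "gripper_force": force on a finger pad.
Only numpy, scipy, OpenCV 4.12 (cv2) and the standard library are available. Lean on these libraries where they do the work, as an engineer would, in place of code of your own. Each camera call takes 0.05 s, during which the arm holds its last target. There are 200 camera calls.

## Task

The blue fence of the dough-portioning guide has sprung sideways off its line. Lift the tapered locking pin off the free-spinning stand, lay it on the bare worktop and let go; then take it afresh and push it, point first, through the hole of the steel lug and the offset hole of the blue fence behind it, so that the taper draws the fence into line, and right home until the wooden grip's shoulder sits against the steel lug. Leave the pin there, and do not disturb the dough balls, timer, bowl or salt shaker.

Things in the scene. Friction and masses are not known exactly. Their poses are not given: they have to be found in the camera images.
- pin: Loose tapered pin, 190 mm, 0.2 kg. Origin on its axis at the shoulder between grip and shank; +x to the point. Square pale wooden grip 40 x 40 mm, x -80 to 0, red band near the rear; steel shank, 28 mm diameter from x 0 to 40, then tapering. Balances 15 mm behind the shoulder. On the worktop it lies level on its grip, axis 20 mm high. At the start its axis is 72 mm high, in the stand's cradle.
- pin_tip (a point): The pin's point, on its axis, x = 110 mm from the shoulder; 8 mm diameter, from where the shank widens evenly to its full 28 mm over 70 mm.
- stand: Fixed low stand; its aluminium disc (184 mm diameter, top 40 mm high) spins freely. Origin: underside, on the spin axis; the pin's shoulder starts 10 mm from this axis, pointing anywhere within about 70 deg of straight ahead.
- cradle (a point): Middle of the wooden cradle on the disc, on the pin's axis, 50 mm behind the shoulder at the start; turns with the disc. Two cheeks, 53 mm over both and 90 mm above the worktop (grip's top: 92 mm), enclose the grip to 16 mm behind the shoulder, so it cannot be taken there; the shank is clear all round, 18 mm above the disc. The pin lifts straight up.
- guide: Dough-portioning guide, fixed. Origin: worktop level, under the middle of its steel lug's front face. +x: horizontal, along the hole axis, the way the pin goes in; +y sideways. White bed x 0 to 82, y -85 to 85 mm, 10 mm thick. Lug: x 0 to 16 mm, 70 mm wide, 85 mm high, gussets out to y +-68, 35 mm high. Nothing stands in front of x = 0 or in the way behind the holes.
- lug_hole (a point): Centre of the through hole (29 mm diameter) at the front face of the steel lug, 55 mm above the worktop; axes as guide. The pin is home when its origin is here and its axis along this x axis. The worktop before it is flat up to a raised rail, 5 mm high, on its front edge, which reaches to 0.41 m from the robot: laid across that rail the pin would lie tilted.
- fence_hole (a point): Centre of the through hole (29 mm diameter) in the front face of the blue fence, 18 mm behind the lug's front face, 55 mm above the worktop; moves with the fence. The fence plate is 16 mm thick, 90 mm wide, 85 mm high, with two side walls running back.
- fence (a joint): Offset of the fence along the guide's y axis, m: 0 = in line with the lug; starts at 0.008 to 0.012. A spring returns it to 0.006 or more when let go (under 5 N to hold), so only the pin keeps it in line. Pushing the pin in takes 5 to 15 N. The opening common to both holes is centred half way between their centres.
- dough_ball_1: Pale dough ball, 61 x 68 x 25 mm; bystander, right of the guide. Origin: centre of underside.
- dough_ball_2: Pale dough ball, 68 x 67 x 26 mm; bystander, right of the guide. Origin: centre of underside.
- timer: Yellow and white twist timer, 72 x 72 x 64 mm; bystander at the right. Origin: centre of underside.
- small_bowl: White bowl, 116 mm wide, 52 mm high; bystander, right of the guide. Origin: centre of underside.
- salt_shaker: Salt shaker with grey cap, 44 mm wide, 90 mm high; bystander at the back left. Origin: centre of underside.

How it is judged:
By the outcome, as a careful person would: the job done as asked, in the order asked, and still so for the second after the job is handed in, with the robot touching nothing.
It also fails if it takes over 58 s, if anything falls off the work surface, if the arm or the gripper's body presses on something with over 40 N, if the wrist force passes 120 N, or if a joint passes its speed limit or range.

## Working session

There is one attempt and no reset: what is moved stays moved. The work goes in short steps, Python scripts to look and compute and a tool call to move; the robot and the scene stay as the last step left them, time stands still between calls to the robot, and variables do not carry over. Pictures are saved under pics/ and viewed, at most 10 in all, crops included, and the job is handed in when it is done.

Besides the shell and the picture viewer there is one more tool, called as name(argument=value, ...) on one line, values as JSON. apply_moves: Moves the arm, as the interface text tells. Its arguments: {"type":"object","properties":{"steps":{"type":"array"},"grip_force":{"type":"number"}},"required":["steps"]}

```bash
ls; mkdir -p pics; cat > h.py <<'E'
import numpy as np, cv2
from plant import robot, eyes
from scipy.spatial.transform import Rotation as Rot
def shot(n,f=None):
    im=eyes.read_camera(n)
    if f: cv2.imwrite('pics/'+f,im[:,:,::-1])
    return im
def ray(c,uv):
    K=np.array(c['K']);d=((np.array(uv,float)-K[:2,2])/[K[0,0],K[1,1]])
    u=d.copy()
    for _ in range(20): u=d/(1+c['k1']*(u@u))
    R=np.array(c['R']);t=np.array(c['t'])
    v=R.T@np.array([u[0],u[1],1]); return -R.T@t, v/np.linalg.norm(v)
def atz(c,uv,z):
    o,v=ray(c,uv); return o+v*(z-o[2])/v[2]
def tri(rays):
    A=0;b=0
    for o,v in rays:
        P=np.eye(3)-np.outer(v,v);A=A+P;b=b+P@o
    X=np.linalg.solve(A,b)
    return X,[round(1e3*float(np.linalg.norm((np.eye(3)-np.outer(v,v))@(X-o))),1) for o,v in rays]
def proj(c,X):
    p=np.array(c['R'])@np.array(X)+np.array(c['t']);u=p[:2]/p[2];u=u*(1+c['k1']*(u@u))
    K=np.array(c['K']);return K[:2,:2].diagonal()*u+K[:2,2]
E
python3 - <<'E'
from h import *
np.set_printoptions(precision=4,suppress=True)
s=robot.read_state();print(s,getattr(robot,'grip_point_offset',None))
for n in ['scene','side','wrist']:
    c=eyes.calibration(n);print(n,ray(c,[320,240]));shot(n,n+'0.png')
    for th in ['pin','pin_tip','stand','cradle','guide','lug_hole','fence_hole']:
        r=eyes.place_of(n,th)
        print(th,[(np.round(x['xy'],1),round(x['conf'],2)) for x in r[:2]])
E
```

```text
pics
{'t': 0.0, 'q': array([ 1.1766,  0.1312,  1.4892,  0.    ,  1.523 , -0.0854]), 'dq': array([ 0.0006,  0.0009,  0.0006, -0.0006, -0.    , -0.0003]), 'joint_torque': array([  0.0011, -55.9851, -49.1763,   0.0767,   0.0355,  -0.0002]), 'tool_pos': array([0.1821, 0.5711, 0.2176]), 'orientation': array([-0.4831, -3.1037,  0.0028]), 'force': array([-0.0415, -0.3403,  0.3305]), 'wrist_torque': array([ 0.0097, -0.0092,  0.0127]), 'gripper_force': 0.0, 'opening': 0.09312208502145566} 0.0188
scene (array([-0.1781, -1.2066,  0.8471]), array([ 0.4837,  0.7391, -0.4689]))
pin [(array([247.5, 221. ]), 0.56), (array([394.9, 318.6]), 0.31)]
pin_tip [(array([280.9, 212.7]), 0.75)]
stand [(array([249.1, 233.2]), 0.86), (array([321.2, 234.4]), 0.61)]
cradle [(array([231.4, 221. ]), 0.78)]
guide [(array([320.5, 253.4]), 0.64)]
lug_hole [(array([319. , 236.3]), 0.7)]
fence_hole [(array([326.4, 232.8]), 0.62), (array([397.3, 318.3]), 0.56)]
side (array([ 0.5299, -1.0907,  0.9622]), array([ 0.0531,  0.7674, -0.639 ]))
pin [(array([289.7, 175.4]), 0.59)]
pin_tip [(array([324.2, 178.9]), 0.85)]
stand [(array([286.7, 194.3]), 0.87), (array([347.2, 188.7]), 0.73)]
cradle [(array([270.4, 173.9]), 0.67)]
guide [(array([333.8, 245.2]), 0.85), (array([343.8, 399.2]), 0.29)]
lug_hole [(array([334.1, 227.3]), 0.92)]
fence_hole [(array([343.9, 225.5]), 0.95), (array([277.6, 360. ]), 0.69)]
wrist (array([0.1093, 0.594 , 0.3849]), array([ 0.2634, -0.0989, -0.9596]))
pin []
pin_tip []
stand []
cradle []
guide []
lug_hole []
fence_hole []
```

View pics/scene0.png

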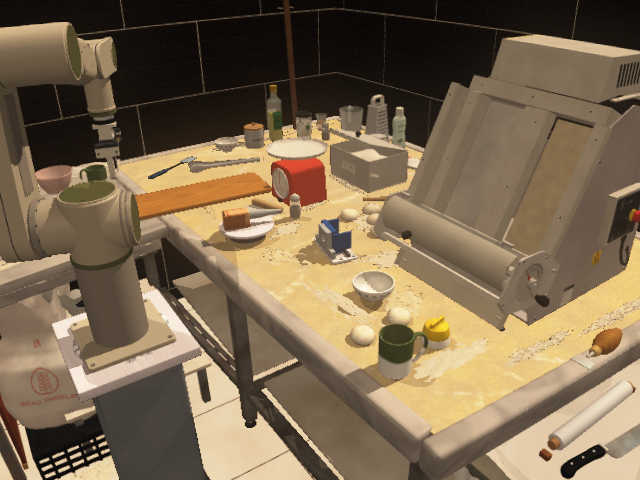

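View pics/side0.png

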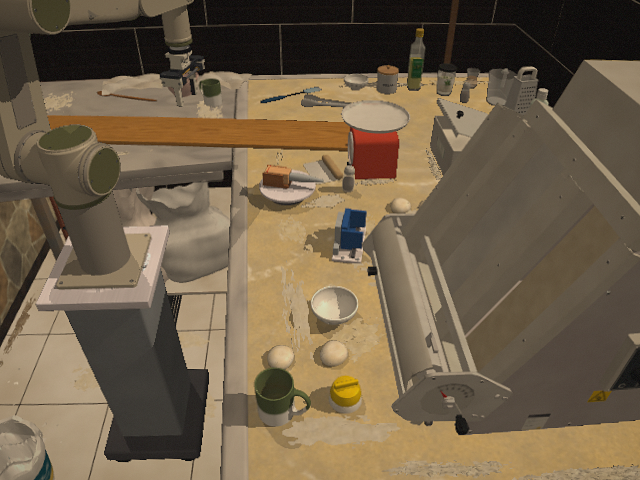

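```bash
python3 - <<'E'
from h import *
np.set_printoptions(precision=4,suppress=True)
D={'pin':([247.5,221],[289.7,175.4]),'tip':([280.9,212.7],[324.2,178.9]),'stand':([249.1,233.2],[286.7,194.3]),'cradle':([231.4,221],[270.4,173.9]),
'guide':([320.5,253.4],[333.8,245.2]),'lug':([319,236.3],[334.1,227.3]),'fence':([326.4,232.8],[343.9,225.5])}
a,b=eyes.calibration('scene'),eyes.calibration('side')
Z={'pin':.072,'tip':.072,'stand':0,'cradle':.072,'guide':0,'lug':.055,'fence':.055}
for k,(p,q) in D.items():print(k,*tri([ray(a,p),ray(b,q)]),atz(a,p,Z[k]),atz(b,q,Z[k]))
for th in ['dough_ball_1','timer','small_bowl','salt_shaker']:
    print(th,[(atz(b,x['xy'],0)[:2],round(x['conf'],2)) for x in eyes.place_of('side',th)[:3]])
E
```

```text
pin [0.5283 0.3234 0.0506] [9.9, 9.9] [0.5042 0.2621 0.072 ] [0.5265 0.3078 0.072 ]
tip [0.6377 0.2841 0.0627] [6.8, 6.8] [0.6237 0.2524 0.072 ] [0.6359 0.2818 0.072 ]
stand [0.5149 0.2817 0.0164] [0.2, 0.2] [0.5285 0.3106 0.    ] [0.5146 0.306  0.    ]
cradle [0.466  0.3101 0.0707] [6.6, 6.6] [0.4617 0.2935 0.072 ] [0.4643 0.32   0.072 ]
guide [ 0.6482  0.0504 -0.0035] [4.6, 4.6] [0.647  0.0531 0.    ] [0.6485 0.0393 0.    ]
lug [0.6487 0.059  0.0547] [3.1, 3.1] [0.6501 0.0641 0.055 ] [0.6491 0.0536 0.055 ]
fence [0.6771 0.0603 0.0583] [2.5, 2.5] [0.6821 0.0702 0.055 ] [0.6779 0.0606 0.055 ]
dough_ball_1 [(array([ 0.4773, -0.3586]), 0.87), (array([0.4698, 0.4361]), 0.64), (array([0.6517, 0.0638]), 0.62)]
timer [(array([ 0.6255, -0.4758]), 0.96)]
small_bowl [(array([ 0.614 , -0.2277]), 0.8)]
salt_shaker [(array([0.7148, 0.3162]), 0.54)]
```

The scene shows the stand with the pin near (248,228), pointing right. The blue guide is near (335,240), with the bowl, dough balls and timer to the right and the red scale behind. I'll bring the wrist camera over the work.

apply_moves(steps=[-0.95,-0.63,-0.4,0,0,0,100,-0.95,-0.63,-0.4,0,0,0,100,-0.95,-0.63,-0.4,0,0,0,100,-0.95,-0.63,-0.4,0,0,0,100,-0.95,-0.63,-0.4,0,0,0,100,-0.95,-0.63,-0.4,0,0,0,100,-0.95,-0.63,-0.3,0,0,0,100,-0.95,-0.63,0,0,0,0,100,-0.95,-0.63,0,0,0,0,100,-0.95,-0.63,0,0,0,0,100,-0.95,-0.63,0,0,0,0,100,-0.95,-0.63,0,0,0,0,100])

```text
t: 2.4
tool_pos: [0.44, 0.2502, 0.3]
orientation: [0.483, 3.104, 0.001]
force: [0.2, 0.6, 0.3]
opening: 0.093
gripper_force: 0.0
```

apply_moves(steps=[-0.95,-0.63,0,0,0,0,100,-0.95,-0.63,0,0,0,0,100,-0.9,-0.6,0,0,0,0,100,0,0,0,0,0,-1,100,0,0,0,0,0,-1,100,0,0,0,0,0,-1,100,0,0,0,0,0,0,100,0,0,0,0,0,0,100])

```text
t: 3.07
tool_pos: [0.5023, 0.1729, 0.2997]
orientation: [-0.003, 3.142, -0.0]
force: [-0.1, -0.4, 0.9]
opening: 0.0927
gripper_force: 0.0
```

```bash
cat > look.py <<'E'
from h import *
import sys
np.set_printoptions(precision=4,suppress=True)
Z={'pin':.072,'pin_tip':.072,'stand':0,'cradle':.072,'guide':0,'lug_hole':.055,'fence_hole':.055}
def st():
    s=robot.read_state();print('t',s['t'],'tcp',s['tool_pos'],'X',Rot.from_rotvec(s['orientation']).as_matrix()[:,0],'Z',Rot.from_rotvec(s['orientation']).as_matrix()[:,2],'F',s['force'],'op',s['opening'],s['gripper_force'])
    return s
def look(f=None,things=Z,z=None):
    st();c=eyes.calibration('wrist');shot('wrist',f)
    for th in things:
        for x in eyes.place_of('wrist',th)[:2]: print(th,np.round(x['xy'],1),round(x['conf'],2),atz(c,x['xy'],Z[th] if z is None else z))
    return c
E
python3 -c "
from look import *
look('w1.png')"
```

```text
t 3.0667 tcp [0.5023 0.1729 0.2997] X [-1.     -0.002  -0.0001] Z [ 0.0001 -0.     -1.    ] F [-0.1093 -0.4136  0.9492] op 0.09270664022074211 0.0
pin [430.  227.8] 0.63 [0.5252 0.3016 0.072 ]
pin_tip [396.1 303. ] 0.58 [0.6269 0.266  0.072 ]
stand [416.5 209.6] 0.91 [0.5167 0.3034 0.    ]
stand [397.5 305.8] 0.43 [0.6685 0.2857 0.    ]
cradle [444.1 189.6] 0.77 [0.4782 0.3146 0.072 ]
cradle [ 61.1 277.1] 0.69 [ 0.5931 -0.1769  0.072 ]
guide [247.8 296.5] 0.75 [0.6531 0.0541 0.    ]
lug_hole [238.2 314.7] 0.56 [0.654  0.0528 0.055 ]
fence_hole [ 59.8 276.7] 0.21 [ 0.5998 -0.1938  0.055 ]
```

View pics/w1.png

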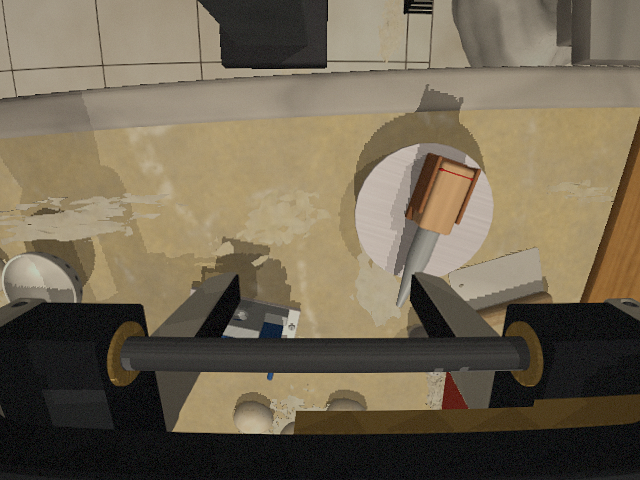

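The wrist picture shows the pin on the disc: grip around (448,195), shoulder near (429,231), point near (401,304). The guide at (255,325) is hidden behind the gripper, so I'll look at it from further forward.

apply_moves(steps=[-0.87,-0.8,0,0,0,0,100,-0.87,-0.8,0,0,0,0,100,-0.87,-0.8,0,0,0,0,100,-0.87,-0.8,0,0,0,0,100,-0.87,-0.8,0,0,0,0,100,0,0,0,0,0,0,100,0,0,0,0,0,0,100])

```text
t: 4.05
tool_pos: [0.634, 0.0521, 0.2981]
orientation: [0.004, -3.139, 0.0]
force: [0.0, 0.2, 0.7]
opening: 0.093
gripper_force: 0.0
```

```bash
python3 -c "
from look import *
look('w2.png',['guide','lug_hole','fence_hole'])
im=cv2.imread('pics/w2.png');cv2.imwrite('pics/w2c.png',cv2.resize(im[120:320,200:440],None,fx=3,fy=3,interpolation=2))"
```

```text
t 4.05 tcp [0.634  0.0521 0.2981] X [-1.     -0.0024  0.0023] Z [-0.0023 -0.     -1.    ] F [0.0194 0.1567 0.7258] op 0.09297735987616666 0.0
guide [323.3 217. ] 0.95 [0.6585 0.0495 0.    ]
lug_hole [328.3 222.2] 0.63 [0.6533 0.0561 0.055 ]
fence_hole [332.9 236. ] 0.57 [0.6713 0.062  0.055 ]
fence_hole [323.7 214.2] 0.54 [0.643  0.0502 0.055 ]
```

View pics/w2c.png

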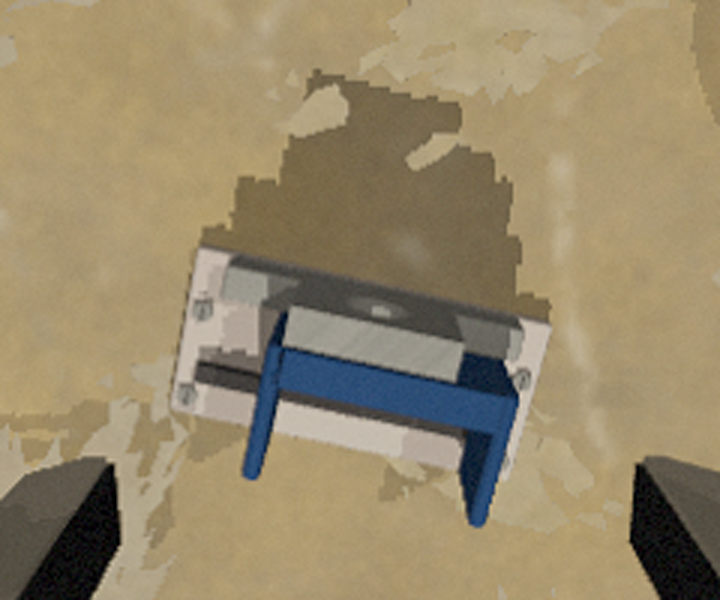

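The guide is clearly visible. In crop coordinates the front bed edge runs from (203,245) to (550,318), the lug top is the light bar (290,305)-(466,341), and the blue fence is shifted to the right (+y). I'll fit the guide's pose to these corners.

```bash
python3 - <<'E'
from look import *
from scipy.optimize import least_squares
c=eyes.calibration('wrist')
P=lambda u,v:np.array([200+(u+.5)/3-.5,120+(v+.5)/3-.5])
obs=[((0,-.085,.01),P(203,245)),((0,.085,.01),P(550,318)),((.082,-.085,.01),P(172,408)),((.082,.085,.01),P(508,480)),
((0,-.035,.085),P(289,305)),((0,.035,.085),P(466,341)),((.016,-.035,.085),P(285,347)),((.016,.035,.085),P(462,371))]
def W(p,X):
    ca,sa=np.cos(p[2]),np.sin(p[2]);return np.array([p[0]+ca*X[0]-sa*X[1],p[1]+sa*X[0]+ca*X[1],X[2]])
f=lambda p:np.concatenate([proj(c,W(p,X))-uv for X,uv in obs])
r=least_squares(f,[.65,.05,0],loss='soft_l1');p=r.x
print('guide',p[:2],np.degrees(p[2]));print(f(p).reshape(-1,2).T.round(1))
for n,u,v in [('fence Ltop front',278,347),('fence Rtop front',516,398),('wall L end',250,478),('wall R end',478,525)]:
    w=atz(c,P(u,v),.085)[:2]-p[:2];ca,sa=np.cos(p[2]),np.sin(p[2]);print(n,[ca*w[0]+sa*w[1],-sa*w[0]+ca*w[1]])
print('lughole px',proj(c,W(p,(0,0,.055))))
E
```

```text
guide [0.6523 0.0559] -11.834221424565326
[[-1.3  1.6 -0.3  1.2  1.  -0.1 -0.2 -1.9]
 [ 0.   0.8  0.4 -0.7 -0.3 -0.2 -1.5  2.4]]
fence Ltop front [np.float64(0.018326374555149225), np.float64(-0.037160096676886196)]
fence Rtop front [np.float64(0.019047417308597304), np.float64(0.06048665855273879)]
wall L end [np.float64(0.07592773990164042), np.float64(-0.03810726070253605)]
wall R end [np.float64(0.07668967858147543), np.float64(0.05893425066510441)]
lughole px [326.0132 221.3461]
```

apply_moves(steps=[0.28,0.89,0.28,0,0,0,100,0.28,0.89,0.28,0,0,0,100,0.28,0.89,0.28,0,0,0,100,0.28,0.89,0.28,0,0,0,100,0.28,0.89,0.28,0,0,0,100,0.28,0.89,0.28,0,0,0,100,0.28,0.89,0.28,0,0,0,100,0.28,0.89,0.28,0,0,0,100,0.28,0.89,0.28,0,0,0,100,0,0,0,0,0,1,100,0,0,0,0,0,1,100,0,0,0,0,0,1,100])

```text
t: 5.25
tool_pos: [0.5551, 0.2953, 0.2246]
orientation: [0.486, 3.103, 0.001]
force: [0.0, -0.7, 1.5]
opening: 0.0927
gripper_force: 0.0
```

apply_moves(steps=[0,0,0,0,0,0,100,0,0,0,0,0,0,100])

```text
t: 5.42
tool_pos: [0.5559, 0.2943, 0.2248]
orientation: [0.476, 3.105, 0.001]
force: [-1.3, -0.7, -0.2]
opening: 0.0929
gripper_force: 0.0
```

```bash
python3 -c "
from look import *
look('w3.png',['pin','pin_tip','cradle','stand'])
im=cv2.imread('pics/w3.png');cv2.imwrite('pics/w3c.png',cv2.resize(im[100:350,180:480],None,fx=2.4,fy=2.4,interpolation=2))"
```

```text
t 5.4167 tcp [0.5559 0.2943 0.2248] X [-0.9541  0.2996 -0.0007] Z [ 0.0009  0.0005 -1.    ] F [-1.3349 -0.6998 -0.2053] op 0.09287208174448239 0.0
pin [323.6 194.1] 0.67 [0.5278 0.3012 0.072 ]
pin_tip [327.3 294.7] 0.73 [0.63   0.2731 0.072 ]
cradle [380.9 317.3] 0.64 [0.6728 0.3201 0.072 ]
```

View pics/w3c.png

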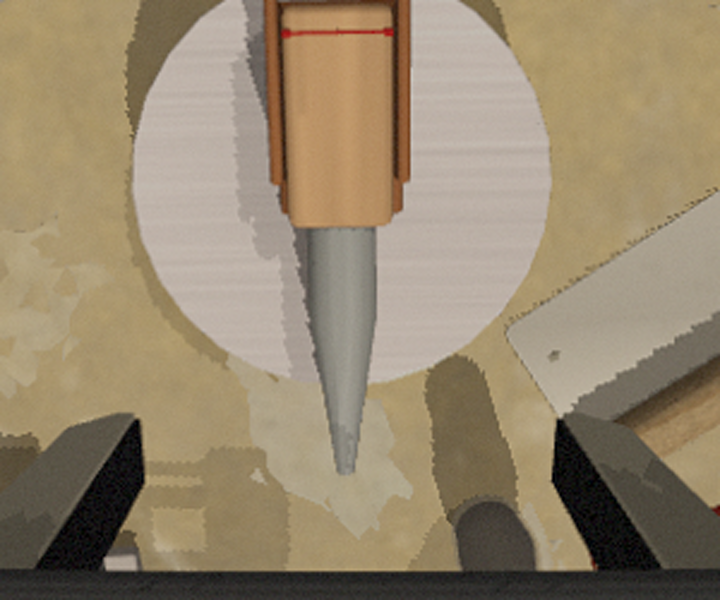

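The pin lies nearly along the tool: shoulder centre at crop (338,226), point at (346,473), red band centre at (338,32). The white cleaver to the right is clear of the fingers.

```bash
python3 - <<'E'
from look import *
c=eyes.calibration('wrist');s=st()
P=lambda u,v:np.array([180+(u+.5)/2.4-.5,100+(v+.5)/2.4-.5])
sh=atz(c,P(337.5,226),.092);tip=atz(c,P(346,473),.072);rb=atz(c,P(338,32),.092)
print(sh,tip,rb,np.linalg.norm((tip-sh)[:2]))
for a,b in [(sh,tip),(rb,tip),(rb,sh)]:
    d=b-a;print('yaw',np.degrees(np.arctan2(d[1],d[0])))
d=(tip-rb)[:2];d/=np.linalg.norm(d)
g=tip[:2]-d*.096;R=Rot.from_rotvec(s['orientation']).as_matrix()
print('grasp',g,'tool delta mm',1e3*(R.T@(np.r_[g,.058]-s['tool_pos'])))
E
```

```text
t 5.6667 tcp [0.5565 0.2935 0.2242] X [-0.9532  0.3024 -0.0001] Z [ 0.0002  0.0001 -1.    ] F [ 0.405  -0.3372 -0.3134] op 0.09312363591013086 0.0
[0.5244 0.2987 0.092 ] [0.6313 0.2679 0.072 ] [0.4587 0.32   0.092 ] 0.11129241457704112
yaw -16.03540940747869
yaw -16.766880024509955
yaw -17.945704289041245
grasp [0.5394 0.2956] tool delta mm [ 16.909   -3.1561 166.1989]
```

apply_moves(steps=[0.57,-0.1,0,0,0,-0.13,100,0,0,0.9,0,0,0,100,0,0,0.9,0,0,0,100,0,0,0.9,0,0,0,100,0,0,0.9,0,0,0,100,0,0,0.9,0,0,0,80,0,0,0.6,0,0,0,60,0,0,0.43,0,0,0,60,0,0,0,0,0,0,60], grip_force=50)

```text
t: 6.42
tool_pos: [0.5372, 0.2947, 0.0546]
orientation: [-0.461, -3.103, 0.005]
force: [-0.0, 0.1, 0.1]
opening: 0.0706
gripper_force: 0.0
```

apply_moves(steps=[0,0,0,0,0,0,0,0,0,0,0,0,0,0,0,0,0,0,0,0,0,0,0,0,0,0,0,0,0,0,0,0,0,0,0,0,0,0,0,0,0,0], grip_force=50)

```text
t: 6.92
tool_pos: [0.5398, 0.2961, 0.0589]
orientation: [0.462, 3.106, 0.001]
force: [-0.2, -0.5, -0.9]
opening: 0.0306
gripper_force: 0.0
```

```bash
python3 -c "
from look import *
st()"
```

```text
t 6.9167 tcp [0.5398 0.2961 0.0589] X [-0.9568  0.2909 -0.0009] Z [ 0.0011  0.0005 -1.    ] F [-0.1751 -0.5045 -0.8546] op 0.030632470649792447 0.0
```

apply_moves(steps=[0,0,0,0,0,0,0,0,0,0,0,0,0,0,0,0,0,0,0,0,0,0,0,0,0,0,0,0,0,0,-0.3,0,0,0,0,0,0,-0.5,0,0,0,0,0,0,-0.6,0,0,0,0,0,0,-0.6,0,0,0,0,0,0,-0.6,0,0,0,0,0,0,-0.4,0,0,0,0,0,0,0,0,0,0,0], grip_force=50)

```text
t: 7.83
tool_pos: [0.5408, 0.2965, 0.1516]
orientation: [0.461, 3.104, 0.004]
force: [1.0, -0.3, -1.4]
opening: 0.0269
gripper_force: 50.0
```

```bash
python3 -c "
from look import *
look('w4.png',['pin','pin_tip'],.15)"
```

```text
t 7.8333 tcp [0.5408 0.2965 0.1516] X [-0.9568  0.2909 -0.0034] Z [ 0.0041  0.0017 -1.    ] F [ 1.0368 -0.3266 -1.4108] op 0.026927094592621315 49.99721199274063
pin [323.1 270.8] 0.7 [0.5308 0.2977 0.15  ]
```

View pics/w4.png

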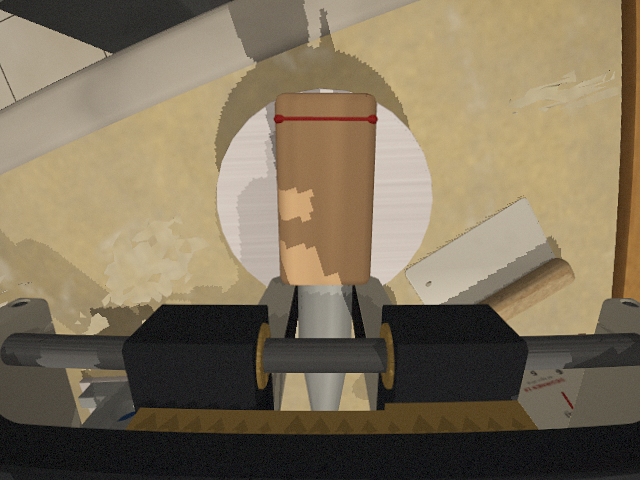

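The pin is held by its shank. The grip spans columns 275-377, with the shoulder at row 285, and it has cleared the cradle. Next I'll work out the lay-down spot in front of the guide, along its axis.

```bash
cat >> look.py <<'E'
G=np.array([.6523,.0559]);YAW=np.radians(-11.83)
E_=np.array([np.cos(YAW),np.sin(YAW)]);N_=np.array([-np.sin(YAW),np.cos(YAW)])
def toguide(X): w=np.array(X)[:2]-G; return np.array([E_@w,N_@w])
E
python3 - <<'E'
from look import *
c=eyes.calibration('wrist');s=st();R=Rot.from_rotvec(s['orientation']).as_matrix()
z=s['tool_pos'][2]+.014+.02
for n,p in [('shoulder',(326,285)),('band',(326.5,119)),('rear',(326,93))]:
    print(n,1e3*(R.T@(atz(c,p,z)-s['tool_pos'])))
sh=R.T@(atz(c,(326,285),z)-s['tool_pos'])
ang=np.degrees(np.arctan2(-R[1,0],-R[0,0]));print('toolyaw',ang,'az units',-(-11.83-ang)/6)
target=G+E_*-.138+N_*.0055
tcp=target+E_*sh[0]   # tool x opposite to E
print('tcp target',tcp,'tool delta units (before turn)',(R.T@(np.r_[tcp,.01]-s['tool_pos']))/.03)
E
```

```text
t 7.9833 tcp [0.5387 0.2956 0.1469] X [-0.9567  0.2909  0.0012] Z [-0.0015 -0.0007 -1.    ] F [-0.2163  0.0242 -2.4014] op 0.026904383051898014 49.99706447124481
shoulder [ 17.4285  -0.2972 -33.9785]
band [ 85.2785  -0.1654 -33.8963]
rear [ 94.5464  -0.361  -33.8848]
toolyaw -16.913304234135595 az units -0.8472173723559324
tcp target [0.5354 0.086 ] tool delta units (before turn) [-1.9324 -6.7099  4.5694]
```

apply_moves(steps=[-0.24,-0.84,0,0,0,0,0,-0.24,-0.84,0,0,0,0,0,-0.24,-0.84,0,0,0,0,0,-0.24,-0.84,0,0,0,0,0,-0.24,-0.84,0,0,0,0,0,-0.24,-0.84,0,0,0,0,0,-0.24,-0.84,0,0,0,0,0,-0.24,-0.84,0,0,0,0,0,0,0,0.5,0,0,-0.85,0,0,0,0.9,0,0,0,0,0,0,0.9,0,0,0,0,0,0,0.8,0,0,0,0])

```text
t: 8.98
tool_pos: [0.5342, 0.0858, 0.0521]
orientation: [-0.324, -3.122, 0.001]
force: [0.7, -0.2, -1.9]
opening: 0.027
gripper_force: 50.0
```

apply_moves(steps=[0,0,0.6,0,0,0,0,0,0,0.4,0,0,0,0,0,0,0.2,0,0,0,0,0,0,0.1,0,0,0,0,0,0,0.1,0,0,0,0,0,0,0,0,0,0,0,0,0,0,0,0,0,0])

```text
t: 9.57
tool_pos: [0.5367, 0.0863, 0.0141]
orientation: [0.323, 3.123, 0.0]
force: [-0.1, -0.2, -1.6]
opening: 0.0269
gripper_force: 50.0
```

```bash
python3 -c "
from look import *
st();st()"
```

```text
t 9.5667 tcp [0.5367 0.0863 0.0141] X [-0.9788  0.2046 -0.0016] Z [ 0.0016  0.0001 -1.    ] F [-0.1112 -0.236  -1.5595] op 0.026864022885455842 49.99705910682678
t 9.5667 tcp [0.5367 0.0863 0.0141] X [-0.9788  0.2046 -0.0016] Z [ 0.0016  0.0001 -1.    ] F [-0.1112 -0.236  -1.5595] op 0.026864022885455842 49.99705910682678
```

apply_moves(steps=[0,0,0.1,0,0,0,0,0,0,0.07,0,0,0,0,0,0,0,0,0,0,0])

```text
t: 9.82
tool_pos: [0.5358, 0.0862, 0.008]
orientation: [0.323, 3.125, -0.0]
force: [0.3, 0.0, -3.0]
opening: 0.0267
gripper_force: 50.0
```

apply_moves(steps=[0,0,0.05,0,0,0,0,0,0,0,0,0,0,0,0,0,0,0,0,0,0])

```text
t: 10.07
tool_pos: [0.536, 0.0862, 0.0068]
orientation: [0.323, 3.125, 0.0]
force: [-0.1, -0.0, -0.2]
opening: 0.0269
gripper_force: 50.0
```

apply_moves(steps=[0,0,0,0,0,0,40,0,0,0,0,0,0,60,0,0,0,0,0,0,80,0,0,0,0,0,0,100,0,0,0,0,0,0,100,0,0,0,0,0,0,100])

```text
t: 10.57
tool_pos: [0.5358, 0.0862, 0.0066]
orientation: [0.323, 3.125, 0.0]
force: [-0.3, -0.3, -0.6]
opening: 0.0621
gripper_force: 0.0
```

apply_moves(steps=[0,0,-0.5,0,0,0,100,0,0,-0.9,0,0,0,100,0,0,-0.9,0,0,0,100,0,0,-0.9,0,0,0,100,0,0,-0.9,0,0,0,100,0,0,-0.9,0,0,0,100,0,0,0,0,0,0,100,0,0,0,0,0,0,100,0,0,0,0,0,0,100])

```text
t: 11.32
tool_pos: [0.5355, 0.0862, 0.156]
orientation: [-0.323, -3.125, 0.0]
force: [-0.2, -0.6, -1.7]
opening: 0.0928
gripper_force: 0.0
```

```bash
python3 -c "
from look import *
look('w5.png',['pin','pin_tip','lug_hole','fence_hole'],.02)"
```

```text
t 11.3167 tcp [0.5355 0.0862 0.156 ] X [-0.9788  0.2047  0.0004] Z [-0.0004 -0.     -1.    ] F [-0.1588 -0.6413 -1.6543] op 0.09282875999048666 0.0
pin [323.1 213.1] 0.76 [0.5214 0.0868 0.02  ]
pin_tip [326.4 316.9] 0.94 [0.6272 0.068  0.02  ]
lug_hole [315.9 363.1] 0.95 [0.6791 0.0458 0.02  ]
```

View pics/w5.png

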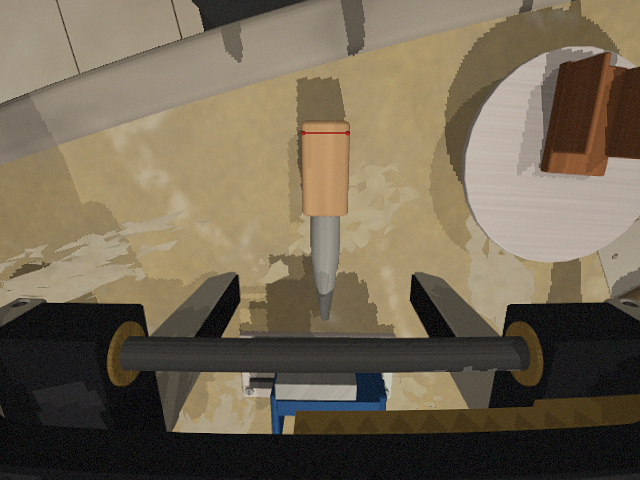

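The pin lies level on the bare worktop, released: shoulder at (326,215), point at (325,318), rear clear of the rail. The gap to the bed's front edge (row 333) looks good.

```bash
python3 - <<'E'
from look import *
c=eyes.calibration('wrist');s=st();R=Rot.from_rotvec(s['orientation']).as_matrix()
sh=atz(c,(325.5,215.5),.04);re=atz(c,(325.8,121.5),.04);tip=atz(c,(325,319.5),.02)
for n,p in [('sh',sh),('rear',re),('tip',tip)]:print(n,p,toguide(p),1e3*(R.T@(p-s['tool_pos'])))
d=tip-re;print('yaw',np.degrees(np.arctan2(d[1],d[0])), 'tcp guide',toguide(s['tool_pos']))
# check of guide from this view
for n,p,z in [('lugtop front L',(276,375),.085),('lugtop front R',(357,374),.085),('bed front L',(243,335),.01),('bed front R',(395,335),.01)]:print(n,toguide(atz(c,p,z)))
im=cv2.imread('pics/w5.png');cv2.imwrite('pics/w5c.png',cv2.resize(im[300:440,230:410],None,fx=4,fy=4,interpolation=2))
E
```

```text
t 11.5667 tcp [0.535  0.0861 0.1551] X [-0.9788  0.2048  0.0023] Z [-0.0024 -0.0002 -1.    ] F [0.4107 0.3288 1.0822] op 0.09332741696097667 0.0
sh [0.5189 0.0894 0.04  ] [-0.1374  0.0054] [ 16.1034  -0.0673 115.1551]
rear [0.4432 0.1054 0.04  ] [-0.2148  0.0056] [ 93.4701   0.138  115.3339]
tip [0.6283 0.066  0.02  ] [-0.0255  0.005 ] [-95.8048  -0.4692 134.8966]
yaw -12.003565576269224 tcp guide [-0.121   0.0055]
lugtop front L [-0.0095 -0.0364]
lugtop front R [-0.0107  0.032 ]
bed front L [-0.0008 -0.0827]
bed front R [-0.001   0.0798]
```

View pics/w5c.png

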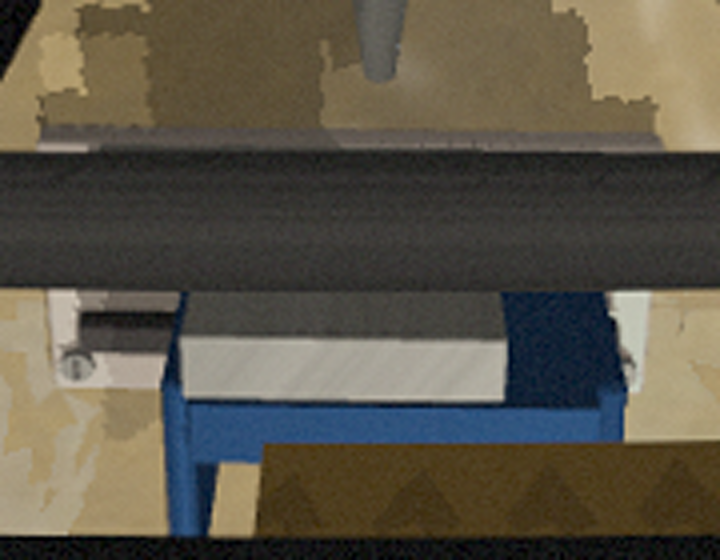

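Here the lug top spans crop columns 181-506 (front edge at row 338) and the bed edge columns 38-660. I'll refine the guide's lateral position from these.

```bash
python3 - <<'E'
from look import *
c=eyes.calibration('wrist')
P=lambda u,v:np.array([230+(u+.5)/4-.5,300+(v+.5)/4-.5])
for n,u,v,z in [('lugF L',181,338,.085),('lugF R',506,338,.085),('lugB L',184,400,.085),('lugB R',505,402,.085),('bedF L',38,149,.01),('bedF R',660,149,.01),('fence L',163,388,.085),('fence R',625,390,.085)]:
    print(n,toguide(atz(c,P(u,v),z)))
E
```

```text
lugF L [-0.0002 -0.0378]
lugF R [-0.0003  0.0316]
lugB L [ 0.0162 -0.0379]
lugB R [0.0166 0.0319]
bedF L [ 0.0015 -0.087 ]
bedF R [0.0013 0.0795]
fence L [ 0.0131 -0.0424]
fence R [0.0136 0.0579]
```

apply_moves(steps=[-0.9,0,-0.5,0,0,0,100,-0.9,0,-0.5,0,0,0,100,-0.9,0,-0.5,0,0,0,100,0,0,0,0,0,0,100,0,0,0,0,0,0,100,0,0,0,0,0,0,100,0,0,0,0,0,0,100])

```text
t: 12.15
tool_pos: [0.6137, 0.0699, 0.2001]
orientation: [-0.323, -3.122, 0.0]
force: [-0.8, -0.0, -1.2]
opening: 0.0932
gripper_force: 0.0
```

```bash
python3 - <<'E'
from look import *
import pickle
st();c=eyes.calibration('wrist');im=shot('wrist','w6.png');pickle.dump(c,open('c6.pkl','wb'));st()
a,b=proj(c,[*(G),.04]),proj(c,[*(G-E_*.137),.04]);print(a,b)
cv2.imwrite('pics/w6c.png',cv2.resize(im[130:330,220:440,::-1],None,fx=3,fy=3,interpolation=2))
E
```

```text
t 12.15 tcp [0.6137 0.0699 0.2001] X [-0.9789  0.2045  0.0025] Z [-0.0025 -0.     -1.    ] F [-0.7742 -0.0018 -1.1935] op 0.09318118917815281 0.0
t 12.2 tcp [0.6137 0.0699 0.2004] X [-0.9789  0.2044  0.0021] Z [-0.0021  0.     -1.    ] F [-0.1394 -0.038  -0.2618] op 0.09314772458213325 0.0
[319.9665 260.2673] [319.4912 121.7511]
```

View pics/w6c.png

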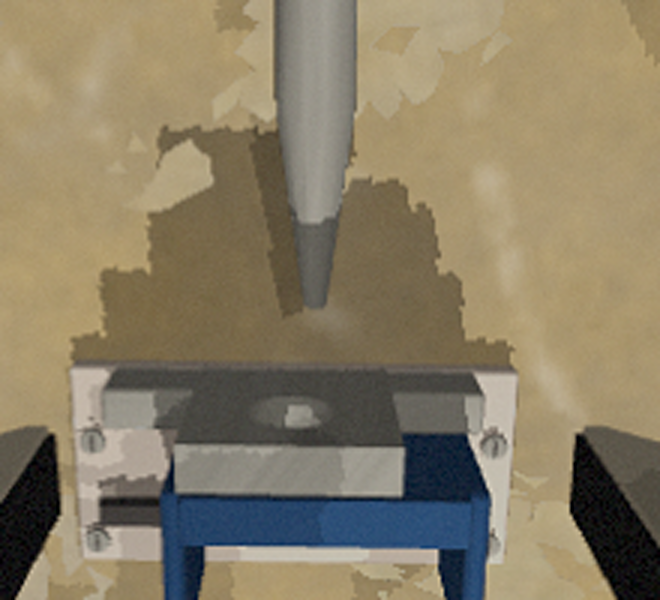

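The pin (point at crop (315,305)) sits a little right of the lug's centreline (lug top from column 175 to 403, bed from 70 to 517). I'll measure both in this one view.

```bash
python3 - <<'E'
from look import *
import pickle
c=pickle.load(open('c6.pkl','rb'))
P=lambda u,v:np.array([220+(u+.5)/3-.5,130+(v+.5)/3-.5])
for n,u,v,z in [('lugF L',175,444,.085),('lugF R',404,445,.085),('lugB L',176,493,.085),('lugB R',403,496,.085),('bedF L',70,367,.01),('bedF R',518,370,.01),('bedB L',84,560,.01),
 ('fenceL',162,494,.085),('fenceR',488,495,.085),('tip',315,307,.02),('shank',315,20,.02),('shank60',316,130,.02)]:
    print(n,toguide(atz(c,P(u,v),z))*1e3)
E
```

```text
lugF L [  0.7832 -37.6281]
lugF R [ 1.0394 31.9535]
lugB L [ 17.0747 -37.9642]
lugB R [18.003  32.0819]
bedF L [  0.9554 -87.5067]
bedF R [ 2.0256 81.3673]
bedB L [ 82.238  -87.5331]
fenceL [ 17.4286 -42.3104]
fenceR [17.7178 58.3603]
tip [-25.1151   4.8642]
shank [-124.2502    4.8279]
shank60 [-87.8692   5.184 ]
```

apply_moves(steps=[0.85,0,0.3,0,0,0,100,0.85,0,0.3,0,0,0,100,0.85,0,0.3,0,0,0,100,0.85,0,0.3,0,0,0,100,0.86,-0.02,0.3,0,0,0,100,0,0,0.8,0,0,0,100,0,0,0.9,0,0,0,100,0,0,0.9,0,0,0,100,0,0,0.9,0,0,0,100,0,0,0.8,0,0,0,90,0,0,0.5,0,0,0,80,0,0,0.23,0,0,0,70])

```text
t: 13.2
tool_pos: [0.4866, 0.0952, 0.0025]
orientation: [-0.322, -3.12, 0.001]
force: [-0.7, -0.1, 0.0]
opening: 0.0776
gripper_force: 0.0
```

apply_moves(steps=[0,0,0,0,0,0,60,0,0,0,0,0,0,0,0,0,0,0,0,0,0,0,0,0,0,0,0,0,0,0,0,0,0,0,0,0,0,0,0,0,0,0,0,0,0,0,0,0,0,0,0,0,0,0,0,0], grip_force=50)

```text
t: 13.87
tool_pos: [0.4907, 0.0954, 0.0067]
orientation: [0.323, 3.123, 0.001]
force: [-0.9, 1.2, 6.9]
opening: 0.0394
gripper_force: 50.0
```

```bash
sed -i 's/^G=.*/G=np.array([.6523,.0559]);YAW=np.radians(-12.0)/; s/^E_=.*/E_=np.array([np.cos(YAW),np.sin(YAW)]);N_=np.array([-np.sin(YAW),np.cos(YAW)]);G=G+.0009*E_-.0029*N_/' look.py
python3 -c "
from look import *
s=st();print(toguide(s['tool_pos']))"
```

```text
t 13.8667 tcp [0.4907 0.0954 0.0067] X [-0.9788  0.2047 -0.0016] Z [ 0.0017  0.0002 -1.    ] F [-0.8541  1.1696  6.9384] op 0.03937130195253122 50.001956820487976
[-0.1671  0.0079]
```

apply_moves(steps=[0,0,-0.3,0,0,0,0,0,-0.04,-0.47,0,0,0,0,0,-0.04,-0.4,0,0,0,0,0,0,0,0,0,0,0,0,0,0,0,0,0,0,0,0,0,0,0,0,0,0,0,0,0,0,0,0], grip_force=60)

```text
t: 14.45
tool_pos: [0.4887, 0.0928, 0.04]
orientation: [-0.323, -3.124, 0.0]
force: [-0.0, -0.5, -2.3]
opening: 0.0398
gripper_force: 60.0
```

```bash
cat > pt.py <<'E'
from look import *
s=st();R=Rot.from_rotvec(s['orientation']).as_matrix()
print('tcp guide',toguide(s['tool_pos']),'yaw',np.degrees(np.arctan2(-R[1,0],-R[0,0])))
F=s['force'];print('F guide',E_@F[:2],N_@F[:2],F[2],'M',s['wrist_torque'])
c=eyes.calibration('wrist');b=eyes.calibration('side');eyes.read_camera('wrist')
for x in eyes.place_of('wrist','pin')[:1]:print('pin',toguide(atz(c,x['xy'],.055)),x['conf'])
eyes.read_camera('side')
for th in ['pin','pin_tip','lug_hole','fence_hole']:
    for x in eyes.place_of('side',th)[:1]:print(th,x['xy'],x['conf'],toguide(atz(b,x['xy'],.055)))
E
python3 pt.py
```

```text
t 14.45 tcp [0.4887 0.0928 0.04  ] X [-0.9788  0.2047  0.0012] Z [-0.0012 -0.0001 -1.    ] F [-0.0435 -0.5213 -2.2598] op 0.03979014527422714 59.99907910823822
tcp guide [-0.1686  0.005 ] yaw -11.813052223798994
F guide 0.06583271509834121 -0.5189403726975463 -2.2598192461946214 M [0.047  0.0047 0.0085]
pin [290.2, 220.5] 0.59 [-0.1337  0.0114]
pin_tip [323.9, 224.2] 0.85 [-0.0345  0.0096]
lug_hole [337.2, 224.2] 0.83 [0.0034 0.0157]
fence_hole [341.2, 225.6] 0.57 [0.0156 0.0111]
```

apply_moves(steps=[-0.3,0,0,0,0,0,0,-0.4,0,0,0,0,0,0,-0.3,0,0,0,0,0,0,-0.3,0,0,0,0,0,0,0,0,0,0,0,0,0,0,0,0,0,0,0,0])

```text
t: 15.3
tool_pos: [0.5279, 0.0847, 0.0406]
orientation: [-0.324, -3.125, 0.0]
force: [-1.0, -0.0, -2.7]
opening: 0.0393
gripper_force: 60.0
```

apply_moves(steps=[-0.2,0,0,0,0,0,0,-0.2,0,0,0,0,0,0,-0.2,0,0,0,0,0,0,0,0,0,0,0,0,0,0,0,0,0,0,0,0])

```text
t: 15.72
tool_pos: [0.5455, 0.0811, 0.0408]
orientation: [0.324, 3.125, 0.0]
force: [0.2, 0.5, -1.7]
opening: 0.0392
gripper_force: 60.0
```

```bash
python3 pt.py
```

```text
t 15.7167 tcp [0.5455 0.0811 0.0408] X [-0.9788  0.2049 -0.0001] Z [ 0.0001  0.     -1.    ] F [ 0.2018  0.5398 -1.6806] op 0.03917963476684929 59.99917030334473
tcp guide [-0.1106  0.0054] yaw -11.821605242269145
F guide 0.08520832243544771 0.5699337171336358 -1.6805600051394027 M [ 0.0158  0.0451 -0.0192]
pin [308.1, 225.1] 0.8 [-0.0787 -0.0018]
pin_tip [348.7, 224.8] 0.93 [0.0365 0.0182]
lug_hole [337.1, 225.9] 0.96 [0.0041 0.0078]
fence_hole [343.1, 221.4] 0.92 [0.0187 0.0316]
```

apply_moves(steps=[-0.16,-0.025,0,0,0,0,0,-0.16,-0.025,0,0,0,0,0,-0.16,-0.025,0,0,0,0,0,-0.16,-0.025,0,0,0,0,0,0,0,0,0,0,0,0,0,0,0,0,0,0,0,0,0,0,0,0,0,0])

```text
t: 16.65
tool_pos: [0.5638, 0.0743, 0.0409]
orientation: [0.323, 3.124, 0.0]
force: [0.3, 1.4, -1.8]
opening: 0.0398
gripper_force: 60.0
```

```bash
python3 pt.py
```

```text
t 16.65 tcp [0.5638 0.0743 0.0409] X [-0.9788  0.2048 -0.0007] Z [ 0.0007 -0.     -1.    ] F [ 0.2879  1.396  -1.8263] op 0.03979694645008856 60.004684925079346
tcp guide [-0.0913  0.0025] yaw -11.819950540572094
F guide -0.008642203195006914 1.4253936740388997 -1.826335003412782 M [ 0.278  -0.172   0.0935]
pin [313.3, 223.6] 0.55 [-0.0651  0.0075]
pin_tip [355.7, 227.6] 0.88 [0.0576 0.0085]
lug_hole [338.2, 226.5] 0.7 [0.0075 0.0056]
fence_hole [344.0, 226.2] 0.68 [0.0238 0.0096]
```

apply_moves(steps=[-0.16,-0.02,0,0,0,0,0,-0.16,-0.02,0,0,0,0,0,-0.16,-0.02,0,0,0,0,0,-0.12,-0.01,0,0,0,0,0,0,0,0,0,0,0,0,0,0,0,0,0,0,0,0,0,0,0,0,0,0])

```text
t: 17.58
tool_pos: [0.5812, 0.0684, 0.0409]
orientation: [0.323, 3.124, -0.0]
force: [1.4, 2.2, -2.2]
opening: 0.0394
gripper_force: 60.0
```

```bash
python3 pt.py
```

```text
t 17.5833 tcp [0.5812 0.0684 0.0409] X [-0.9788  0.2048 -0.0012] Z [ 0.0012 -0.0002 -1.    ] F [ 1.3831  2.2086 -2.2215] op 0.03944926721480382 60.01027286052704
tcp guide [-0.0731  0.0004] yaw -11.820423368099028
F guide 0.893646464782761 2.44792719513995 -2.2215356627275504 M [ 0.4149 -0.2658  0.2956]
pin [319.1, 226.4] 0.96 [-0.0466 -0.0027]
pin_tip [358.2, 228.4] 0.62 [0.065 0.006]
lug_hole [338.1, 224.9] 0.96 [0.0064 0.0129]
fence_hole [339.1, 227.0] 0.85 [0.0104 0.0037]
```

apply_moves(steps=[-0.1,0,0,0,0,0,0,-0.1,0,0,0,0,0,0,-0.1,0,0,0,0,0,0,0,0,0,0,0,0,0,0,0,0,0,0,0,0])

```text
t: 18.35
tool_pos: [0.5891, 0.0669, 0.041]
orientation: [-0.323, -3.124, -0.0]
force: [-2.6, 4.0, 3.6]
opening: 0.039
gripper_force: 60.0
```

```bash
sed -i '/^c=eyes/,$d' pt.py; python3 pt.py
```

```text
t 18.35 tcp [0.5891 0.0669 0.041 ] X [-0.9788  0.2046  0.0009] Z [-0.0009  0.0003 -1.    ] F [-2.6179  3.9762  3.5628] op 0.039031304391797694 60.008763670921326
tcp guide [-0.065   0.0006] yaw -11.808339154924305
F guide -3.3873506929902275 3.3449982661444695 3.5627907005287116 M [0.5142 0.3298 0.2357]
```

apply_moves(steps=[-0.08,0,-0.02,0,0,0,0,-0.1,0,0,0,0,0,0,-0.1,0,0,0,0,0,0,0,0,0,0,0,0,0,0,0,0,0,0,0,0])

```text
t: 18.77
tool_pos: [0.5973, 0.0653, 0.0412]
orientation: [-0.323, -3.124, -0.0]
force: [-2.4, 3.2, 1.0]
opening: 0.0398
gripper_force: 60.0
```

```bash
python3 pt.py
```

```text
t 18.7667 tcp [0.5973 0.0653 0.0412] X [-0.9788  0.2046  0.0009] Z [-0.0008  0.0003 -1.    ] F [-2.3703  3.1773  1.0043] op 0.03982909810980359 60.00965595245361
tcp guide [-0.0567  0.0006] yaw -11.80715772612586
F guide -2.9790757027341677 2.615071203392639 1.0043108026470156 M [0.6526 0.2798 0.2144]
```

apply_moves(steps=[-0.1,0,-0.01,0,0,0,0,-0.1,0,0,0,0,0,0,-0.1,0,0,0,0,0,0,-0.1,0,0,0,0,0,0,0,0,0,0,0,0,0,0,0,0,0,0,0,0])

```text
t: 19.27
tool_pos: [0.6095, 0.0627, 0.0415]
orientation: [0.323, 3.125, 0.0]
force: [1.6, 4.1, -1.6]
opening: 0.0397
gripper_force: 60.0
```

```bash
python3 pt.py
```

```text
t 19.2667 tcp [0.6095 0.0627 0.0415] X [-0.9788  0.2047 -0.0002] Z [ 0.0003  0.0002 -1.    ] F [ 1.6257  4.0591 -1.5774] op 0.03968534396856957 60.01113295555115
tcp guide [-0.0442  0.0007] yaw -11.810371763964158
F guide 0.7462794691757493 4.308386069103071 -1.5774158150552426 M [ 0.7054 -0.1532  0.2725]
```

apply_moves(steps=[-0.1,0,0,0,0,0,0,-0.1,0,0,0,0,0,0,-0.08,0,0,0,0,0,0,0,0,0,0,0,0,0,0,0,0,0,0,0,0])

```text
t: 19.68
tool_pos: [0.6175, 0.0609, 0.0415]
orientation: [0.323, 3.125, 0.0]
force: [1.2, 4.0, -2.0]
opening: 0.0396
gripper_force: 60.0
```

apply_moves(steps=[-0.06,0,0,0,0,0,0,0,0,0,0,0,0,0,0,0,0,0,0,0,0])

```text
t: 19.93
tool_pos: [0.6191, 0.0605, 0.0415]
orientation: [-0.323, -3.125, 0.0]
force: [-1.1, 4.6, -1.2]
opening: 0.0396
gripper_force: 60.0
```

apply_moves(steps=[-0.06,0,0,0,0,0,0,0,0,0,0,0,0,0,0,0,0,0,0,0,0])

```text
t: 20.18
tool_pos: [0.621, 0.0601, 0.0415]
orientation: [-0.323, -3.125, 0.0]
force: [-0.7, 4.4, -1.8]
opening: 0.0397
gripper_force: 60.0
```

```bash
python3 pt.py
```

```text
t 20.1833 tcp [0.621  0.0601 0.0415] X [-0.9788  0.2047  0.0002] Z [-0.0002  0.     -1.    ] F [-0.6607  4.4486 -1.8468] op 0.03973824964482108 60.0058776140213
tcp guide [-0.0324  0.0005] yaw -11.814333067653982
F guide -1.5712204017796763 4.214027025055739 -1.8468392756381613 M [0.7848 0.2306 0.2053]
```

apply_moves(steps=[-0.05,0,0,0,0,0,0,0,0,0,0,0,0,0,0,0,0,0,0,0,0])

```text
t: 20.43
tool_pos: [0.6225, 0.0598, 0.0415]
orientation: [-0.323, -3.125, 0.0]
force: [-1.0, 3.6, -1.8]
opening: 0.0395
gripper_force: 60.0
```

apply_moves(steps=[-0.05,0,0,0,0,0,0,0,0,0,0,0,0,0,0,0,0,0,0,0,0])

```text
t: 20.68
tool_pos: [0.6227, 0.0598, 0.0415]
orientation: [-0.323, -3.122, -0.0]
force: [-8.5, 4.3, 3.1]
opening: 0.04
gripper_force: 60.0
```

```bash
python3 pt.py
```

```text
t 20.6833 tcp [0.6227 0.0598 0.0415] X [-0.9788  0.2047  0.0028] Z [-0.0028  0.0003 -1.    ] F [-8.5438  4.2622  3.1312] op 0.03995138237520354 60.00146448612213
tcp guide [-0.0306  0.0006] yaw -11.814192323416066
F guide -9.24320779197752 2.392670667966877 3.131179880554834 M [0.7972 1.1651 0.0078]
```

apply_moves(steps=[-0.06,0,0,0,0,0,0,0,0,0,0,0,0,0,0,0,0,0,0,0,0])

```text
t: 20.93
tool_pos: [0.6228, 0.0598, 0.0415]
orientation: [-0.323, -3.118, -0.0]
force: [-19.2, 5.8, 11.5]
opening: 0.0395
gripper_force: 60.0
```

```bash
python3 pt.py
```

```text
t 20.9333 tcp [0.6228 0.0598 0.0415] X [-0.9788  0.2047  0.0064] Z [-0.0064  0.0007 -1.    ] F [-19.2093   5.7646  11.5161] op 0.03945573934248644 60.00795543193817
tcp guide [-0.0306  0.0006] yaw -11.812659093558779
F guide -19.988060731455818 1.644743752885685 11.516068203718115 M [ 0.8523  2.5148 -0.1486]
```

apply_moves(steps=[0.08,0,0,0,0,0,0,0,0,0,0,0,0,0,0,0,0,0,0,0,40,0,0,0,0,0,0,50,0,0,0,0,0,0,60,0,0,0,0,0,0,80,0,0,0,0,0,0,100,0,0,0,0,0,0,100,0,0,0,0,0,0,100])

```text
t: 21.68
tool_pos: [0.6236, 0.0594, 0.0418]
orientation: [0.324, 3.124, -0.0]
force: [0.2, -0.8, -0.5]
opening: 0.0751
gripper_force: 0.0
```

apply_moves(steps=[0,0,-0.4,0,0,0,100,0,0,-0.8,0,0,0,100,0,0,-0.9,0,0,0,100,0,0,-0.9,0,0,0,100,0,0,-0.9,0,0,0,100,0,0,-0.9,0,0,0,100,0,0,0,0,0,0,100,0,0,0,0,0,0,100,0,0,0,0,0,0,100])

```text
t: 22.43
tool_pos: [0.6233, 0.0596, 0.1858]
orientation: [0.323, 3.125, -0.0]
force: [-0.8, 0.5, -0.6]
opening: 0.0935
gripper_force: 0.0
```

```bash
python3 - <<'E'
from look import *
s=st();c=eyes.calibration('wrist');im=shot('wrist','w7.png')
for n,X in [('shoulder0',(0,0)),('rear',(-.08,0))]:
    print(n,proj(c,[*(G+E_*X[0]),.075]))
side=eyes.read_camera('side')
A=cv2.resize(im[100:400,160:480,::-1],(400,375));B=cv2.resize(side[180:280,280:390,::-1],(400,364),interpolation=2)
B=cv2.copyMakeBorder(B,0,11,0,0,0);cv2.imwrite('pics/fin.png',np.hstack([A,B]))
E
```

```text
t 22.4333 tcp [0.6233 0.0596 0.1858] X [-0.9788  0.2047 -0.0003] Z [ 0.0003 -0.0001 -1.    ] F [-0.8238  0.5162 -0.5767] op 0.0935182581055319 0.0
shoulder0 [324.9007 267.3088]
rear [325.2183 176.3048]
```

View pics/fin.png

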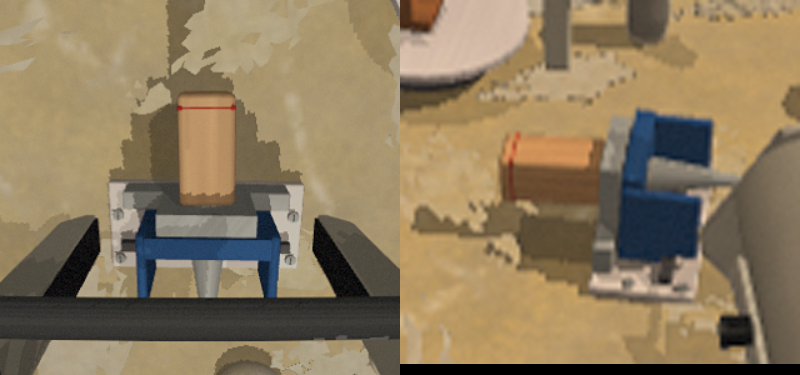

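The pin is through both holes, the fence is centred behind the lug, and the grip abuts the lug. I'll do a numeric gap check before handing in.

```bash
python3 - <<'E'
from look import *
c=eyes.calibration('wrist')
Q=lambda u,v:np.array([160+(u+.5)*.8-.5,100+(v+.5)*.8-.5])
for n,u,v,z in [('rear',207,92,.075),('band',207,107,.075),('shoulder',207,204.5,.075),('lugF L',156,211,.085),('lugF R',256,211,.085),('lugB L',156,237,.085),('bedF L',109,182,.01),('bedF R',304,182,.01),('fenceL',136,239,.085),('fenceR',279,239,.085)]:
    print(n,(toguide(atz(c,Q(u,v),z))*1e3).round(1))
im=cv2.imread('pics/w7.png');print(im[250:275,326].tolist())
E
```

```text
rear [-83.6  -0. ]
band [-73.8  -0. ]
shoulder [-5.4  0.3]
lugF L [ -4.3 -34.5]
lugF R [-4.5 33.7]
lugB L [ 15.  -35.1]
bedF L [ -1.7 -83.8]
bedF R [-2.2 83.7]
fenceL [ 16.7 -49.2]
fenceR [16.3 50.5]
[[101, 148, 187], [105, 147, 188], [104, 148, 188], [105, 150, 189], [100, 146, 187], [104, 153, 192], [87, 125, 161], [69, 96, 131], [67, 97, 132], [66, 100, 133], [68, 100, 131], [67, 99, 131], [61, 91, 122], [57, 85, 115], [81, 95, 106], [84, 89, 92], [68, 74, 75], [66, 70, 70], [65, 71, 74], [68, 73, 74], [61, 66, 69], [56, 62, 62], [111, 121, 124], [141, 152, 155], [131, 142, 146]]
```

A gap of 0–3 mm can't be ruled out from these pixels, because the grip's edges are rounded. I'll close the fingers and press gently on the pin's rear end to make sure it is seated.

apply_moves(steps=[0.6,0,0,0,0,0,0,0.8,0,0,0,0,0,0,0.8,0,0,0,0,0,0,0.8,0,0,0,0,0,0,0,0,0.9,0,0,0,0,0,0,0.9,0,0,0,0,0,0,0.9,0,0,0,0,0,0,0.9,0,0,0,0,0,0,0.7,0,0,0,0,0,0,0.4,0,0,0,0,0,0,0,0,0,0,0,0,0,0,0,0,0,0], grip_force=20)

```text
t: 23.53
tool_pos: [0.5345, 0.078, 0.0439]
orientation: [-0.323, -3.123, 0.001]
force: [0.2, 0.5, 0.6]
opening: 0.0176
gripper_force: 0.0
```

apply_moves(steps=[-0.2,0,0,0,0,0,0,-0.2,0,0,0,0,0,0,-0.1,0,0,0,0,0,0,0,0,0,0,0,0,0,0,0,0,0,0,0,0])

```text
t: 23.95
tool_pos: [0.5508, 0.0749, 0.0454]
orientation: [0.324, 3.124, 0.0]
force: [0.1, -0.3, -0.7]
opening: 0.0005
gripper_force: 0.0
```

```bash
python3 pt.py
```

```text
t 23.95 tcp [0.5508 0.0749 0.0454] X [-0.9788  0.2049 -0.0012] Z [ 0.0012  0.     -1.    ] F [ 0.0567 -0.3447 -0.6757] op 0.0004951954588783429 0.0
tcp guide [-0.1041  0.0004] yaw -11.825736560837628
F guide 0.1271700921236904 -0.325342309909195 -0.6756945706313523 M [0.0046 0.0207 0.0663]
```

apply_moves(steps=[-0.1,0,0,0,0,0,0,-0.1,0,0,0,0,0,0,-0.1,0,0,0,0,0,0,-0.1,0,0,0,0,0,0,0,0,0,0,0,0,0,0,0,0,0,0,0,0])

```text
t: 24.45
tool_pos: [0.5619, 0.0725, 0.0446]
orientation: [-0.323, -3.125, 0.0]
force: [0.1, -0.3, -0.5]
opening: 0.0004
gripper_force: 0.0
```

apply_moves(steps=[-0.06,0,0,0,0,0,0,0,0,0,0,0,0,0,0,0,0,0,0,0,0])

```text
t: 24.7
tool_pos: [0.5635, 0.0721, 0.0446]
orientation: [-0.323, -3.125, 0.0]
force: [-0.4, 0.6, -0.3]
opening: 0.0005
gripper_force: 0.0
```

```bash
python3 pt.py
```

```text
t 24.7 tcp [0.5635 0.0721 0.0446] X [-0.9788  0.2047  0.0001] Z [-0.0001 -0.     -1.    ] F [-0.4304  0.5945 -0.2833] op 0.0005334347237783646 0.0
tcp guide [-0.0911  0.0003] yaw -11.81391140203693
F guide -0.5446118522244848 0.4920360286925948 -0.2833454450143598 M [ 0.0339  0.0188 -0.0191]
```

apply_moves(steps=[-0.06,0,0,0,0,0,0,0,0,0,0,0,0,0,0,0,0,0,0,0,0])

```text
t: 24.95
tool_pos: [0.5649, 0.0719, 0.0445]
orientation: [-0.323, -3.124, -0.0]
force: [-2.8, 0.7, 1.0]
opening: 0.0003
gripper_force: 1.1
```

apply_moves(steps=[-0.05,0,0,0,0,0,0,0,0,0,0,0,0,0,0,0,0,0,0,0,0])

```text
t: 25.2
tool_pos: [0.565, 0.072, 0.0441]
orientation: [-0.322, -3.121, -0.0]
force: [-8.7, 1.9, 4.6]
opening: 0.0003
gripper_force: 4.5
```

apply_moves(steps=[-0.05,0,0,0,0,0,0,0,0,0,0,0,0,0,0,0,0,0,0,0,0])

```text
t: 25.45
tool_pos: [0.565, 0.0721, 0.0438]
orientation: [-0.322, -3.118, -0.001]
force: [-15.0, 3.8, 8.0]
opening: 0.0005
gripper_force: 7.8
```

```bash
python3 pt.py
```

```text
t 25.45 tcp [0.565  0.0721 0.0438] X [-0.9789  0.2042  0.0069] Z [-0.0068  0.0011 -1.    ] F [-15.0221   3.774    7.9569] op 0.0004538793684765551 7.782754647814727
tcp guide [-0.0897  0.0006] yaw -11.782718082384742
F guide -15.478514478673613 0.5682847932988495 7.9568706051439015 M [0.6768 2.2749 0.0537]
```

The rear end is a hard stop with no travel up to 15 N, so the pin is home. I'll back off, lift clear and hand in.

apply_moves(steps=[0.3,0,0,0,0,0,0,0.8,0,0,0,0,0,0,0.5,0,-0.3,0,0,0,0,0,0,-0.9,0,0,0,0,0,0,-0.9,0,0,0,0,0,0,-0.9,0,0,0,0,0,0,-0.9,0,0,0,0,0,0,-0.9,0,0,0,0,0,0,0,0,0,0,0,0,0,0,0,0,0,0])

```text
t: 26.28
tool_pos: [0.5229, 0.081, 0.1911]
orientation: [0.323, 3.12, 0.001]
force: [-0.5, 0.1, -1.0]
opening: 0.0003
gripper_force: 0.0
```

```bash
python3 - <<'E'
from look import *
st();print(robot.close_job())
E
```

```text
t 26.2833 tcp [0.5229 0.081  0.1911] X [-0.9788  0.2048 -0.0053] Z [ 0.0054  0.0001 -1.    ] F [-0.4987  0.1029 -0.9888] op 0.0003343325094099651 0.0
the job is handed in; nothing more can be done
None
```

The pin was laid on the worktop, retaken and pushed home: its shoulder sits hard against the lug (no movement under a 15 N press), the fence is in line, the robot stayed clear of the bystanders, and the job was handed in at 26.3 s.

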